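Sort the bath jars by weight under a sliding cover

ROBOT

A 6-joint arm with a two-finger parallel gripper is mounted at the origin on the work surface. World frame = base frame: x ahead of the robot, y to its left, z up, the work surface at z = 0. Lengths are in m, angles in rad, forces in N, time in s.
With the tool pointing down it reaches from about 0.25 to 0.775 m from the base axis. Payload 4 kg.
Tool frame: the origin (TCP) lies on the centre line of the jaws, within the pads' length; the fingertips stand 8 mm ahead of it and the grasp point (between the pads) lies 11 mm behind it; z points along the fingers, y is the direction in which the jaws open and shut (so a half turn about z gives the same grasp; the last joint's range is limited). The gripper opens to 94 mm and grips with 3 to 60 N. Pads are 16 mm wide; open, the fingers measure 119 mm over their backs; the gripper's body (75 mm by 177 mm) begins 78 mm behind the grasp point.
Start: joints at [1.041, 0.087, 1.371, -0, 1.684, -0.103], TCP at [0.228, 0.501, 0.214] pointing down, gripper open.
Joint ranges: [-3.1, 3.1], [-0.76, 2.03], [0.27, 2.55], [-1.08, 4.22], [0.17, 2.65], [-2.57, 2.57]. Speed limits (rad/s): [2.79, 2.79, 3.14, 3.14, 3.14, 3.14].

INTERFACE

Orientations are given as [roll, pitch, yaw] about the fixed x, y, z axes, in that order (R = Rz(yaw) Ry(pitch) Rx(roll)).
In Python, from bench import * gives the robot as it stands.
- The arm moves only by the tool step_arm, never from a script. Its argument "steps" is a list of rows, each an object of numbers: "jaw": the opening, from 0 (shut) to 1 (fully open); "tx", "ty", "tz": the shift along the tool's x, y, z in m; "ax", "ay", "az": the turn, a rotation vector about the tool's x, y, z in rad. In form: [{"jaw": .., "tx": .., "ty": .., "tz": .., "ax": .., "ay": .., "az": ..}, ...]. A call has 1 to 8 rows; each row is the pose to reach, as a shift and turn from the pose measured when the call began, along the tool's axes at that moment; what a row does not reach only later rows make up. A row lasts 1/10 s, in which the tool goes at most 50 mm and 8.59 degrees, less where a joint would pass 70% of its speed; a pose out of reach is approached as far as the arm can. A call with a gripper value outside its range is refused whole. The fingers move at their own pace and stop on an object; the grip force is fixed at half the most. Time passes only in rows, so rows that repeat a pose let the fingers close. It gives the time, the measured TCP pose, the force and the opening at its end, in the units of the state.
- get_obs(): the state, without advancing time (a new reading comes with each control period).
- snapshot(name): name is "side" or "top" or "wrist"; returns (picture, depth): 400x640x3 uint8, red, green, blue; 400x640 float32, m along the optical axis (not along the pixel's ray), 0 where there is no reading.
- camera_model(name): a dict with "intrinsics" (3x3 intrinsics, pixels), "k1" (the pictures are not rectified: a ray, as slopes to the right and down, at radius r is drawn at 1 + k1 r^2 times it, then the intrinsics apply), "origin" and "orientation" of the camera in the world. Camera axes: x right, y down, z forward; pixel columns grow to the right and rows downward; lengths in m; the calibration is good to about 2 mm. A picture is of the moment at which its call begins: read the wrist's pose just before it. camera_model takes no time and is no camera call; for the wrist camera it gives the pose at the moment of the call.
- close_job(): hands the job in, once; it reports no verdict.
Trained networks look in the newest picture that a camera, given by its name, has taken for a name from the list of things; names that differ only in an ending like _2 or _b are one class to them, and where a whole thing is asked for, a point or a joint stands for the part that bears it (a point fixed in the world has none). Each returns a list of dicts, best first, with "confidence" (0 to 1); they miss things now and then, are a little off and sometimes report something else, mostly with a low value. They report only what shows in the picture. A call takes as long as a camera call.
- silhouettes(camera, query): "pixels" (400x640 bool, what is visible of it) and "rect" ([left, top, right, bottom] in pixels, round what is visible of it).
The state is a dict: "time": time; "joint_positions": joint angles; "qvel": joint speeds; "joint_torque": joint torques, N m; "tool_pos": TCP position; "ee_rot": TCP orientation; "wrist_force": force on the tool from outside, world axes, zero at the start; "wrist_torque": the same for the moment, N m; "width": finger opening in m.
Only numpy, scipy, OpenCV 4.12 (cv2) and the standard library are available. Lean on these libraries where they do the work, as an engineer would, in place of code of your own. Each camera call takes 0.05 s, during which the arm holds its last target. There are 200 camera calls.

TASK

First slide the organiser's clear cover all the way to the right until it meets its stop, then weigh the wooden-lidded white jars in hand and stand all the full (heavy) ones upright on the floor of the left, cork-lined bay. Then slide the cover all the way back to its left stop so that it covers the full jars, stand all the empty (light) jars upright in the open right bay, and leave the cover there; do not shift or knock over any of the other toiletries.

Things in the scene. Friction and masses are not known exactly. Their poses are not given: they have to be found in the camera images.
- case: Organiser: a fixed open-topped oak box with two bays, 132 mm (its x) by 366 mm (its y) outside, walls 6 mm thick and 72 mm high, black rails to 84 mm along its two long sides, a partition 6 mm thick and 55 mm high between the bays. Origin under its centre; its y points from the right bay to the left bay; turned up to 0.2 rad.
- left_bay (a point): Centre of the inner floor of the organiser's left bay (robot's left, +y side, cork floor), 6 mm above the work surface. The bay is 120 mm (x) by 174 mm (y) inside. Axes as the organiser's.
- right_bay (a point): Centre of the inner floor of the right bay (robot's right, -y side, bare oak floor), same size and axes; 180 mm from the left bay's centre.
- cover (a joint): Clear flat sliding cover with black edges on the organiser, 120 by 180 by 6 mm, top 80 mm above the work surface, covering one bay at a time. In m: 0 at its left stop (over the left bay, right bay open), 0.180 at its right stop (over the right bay); it slides along the organiser's -y with about 2.5 N of friction and stays where left.
- cover_grip (a point): Point on the cover's handle, an upright black block in the middle of the cover, 44 mm (organiser's x) by 20 mm (y), rising 30 mm above the cover's top from 80 to 110 mm above the work surface; this point is on its axis, 96 mm above the work surface.
- jar_a: Round white ceramic jar with a flat wooden lid (lid fixed on, same width as jar), 48 mm in diameter, 62 mm high; origin at the centre of its underside, z up when upright. The jars look alike: a full one weighs about 220 g, an empty one about 70 g (each within 15 percent). May be absent.
- jar_b: Round white ceramic jar with a flat wooden lid (lid fixed on, same width as jar), 48 mm in diameter, 62 mm high; origin at the centre of its underside, z up when upright. The jars look alike: a full one weighs about 220 g, an empty one about 70 g (each within 15 percent). May be absent.
- jar_c: Round white ceramic jar with a flat wooden lid (lid fixed on, same width as jar), 48 mm in diameter, 62 mm high; origin at the centre of its underside, z up when upright. The jars look alike: a full one weighs about 220 g, an empty one about 70 g (each within 15 percent). May be absent.
- jar_d: Round white ceramic jar with a flat wooden lid (lid fixed on, same width as jar), 48 mm in diameter, 62 mm high; origin at the centre of its underside, z up when upright. The jars look alike: a full one weighs about 220 g, an empty one about 70 g (each within 15 percent). May be absent.
- jar_e: Round white ceramic jar with a flat wooden lid (lid fixed on, same width as jar), 48 mm in diameter, 62 mm high; origin at the centre of its underside, z up when upright. The jars look alike: a full one weighs about 220 g, an empty one about 70 g (each within 15 percent). May be absent.
- jar_f: Round white ceramic jar with a flat wooden lid (lid fixed on, same width as jar), 48 mm in diameter, 62 mm high; origin at the centre of its underside, z up when upright. The jars look alike: a full one weighs about 220 g, an empty one about 70 g (each within 15 percent). May be absent.
- soap_dish: Bystander: white soap dish with a bar of soap, 62 by 86 mm, 32 mm high; origin under its centre.
- wax_tin: Bystander: flat round aluminium tin, 68 mm in diameter, 26 mm high; origin under its centre.
- spray: Bystander: green bottle, 48 mm in diameter, 150 mm high; origin under its centre.
- lotion: Bystander: white bottle, 56 mm in diameter, 160 mm high; origin under its centre.
- tumbler: Bystander: green glass tumbler, 70 mm in diameter, 95 mm high; origin under its centre.

How it is judged:
By the outcome, as a careful person would: the job done as asked, in the order asked, and still so for the second after the job is handed in, with the robot touching nothing.
Of jar_a, jar_b, jar_c, jar_d, jar_e, jar_f only 4 to 6 are there at a start; the rules pass over those that are not, and their reading is None.
At some moment in a run one of jar_a, jar_b, jar_c, jar_d, jar_e, jar_f may be knocked a few centimetres aside while the robot is not near it.
It also fails if it takes over 210 s, if anything falls off the work surface, if the arm or the gripper's body presses on something with over 40 N, if the wrist force passes 120 N, or if a joint passes its speed limit or range.

## Working session

There is one attempt and no reset: what is moved stays moved. The work goes in short steps, Python scripts to look and compute and a tool call to move; the robot and the scene stay as the last step left them, time stands still between calls to the robot, and variables do not carry over. Pictures are saved under pics/ and viewed, about 12 in all and at most 16, crops included, and the job is handed in when it is done.

Besides the shell and the picture viewer there is one more tool, called after "Emit:" as name(argument=value, ...) on one line, values as JSON. step_arm: Moves the arm, as the interface text tells. Its arguments: {"type":"object","properties":{"steps":{"type":"array"}},"required":["steps"]}

```bash
mkdir -p pics; ls; cat > h.py <<'E'
from bench import *
import numpy as np, cv2
from scipy.spatial.transform import Rotation as R
def rot(o):
    o=np.array(o,float)
    return o if o.shape==(3,3) else (R.from_quat(o).as_matrix() if o.size==4 else R.from_euler('xyz',o).as_matrix())
def cloud(cam,depth,m):
    """world points for pixels in the mask"""
    K=np.array(m["intrinsics"]);v,u=np.nonzero(depth>0)
    d=np.array([m["k1"],0,0,0,0],float)
    p=cv2.undistortPoints(np.stack([u,v],1).astype(np.float64)[:,None],K,d)[:,0]
    z=depth[v,u]
    P=np.c_[p*z[:,None],z]@rot(m["orientation"]).T+np.array(m["origin"])
    out=np.full(depth.shape+(3,),np.nan);out[v,u]=P
    return out
def shot(cam,fn=None):
    m=camera_model(cam);im,d=snapshot(cam)
    if fn: cv2.imwrite("pics/"+fn,im[:,:,::-1])
    return im,cloud(cam,d,m),m
E
python3 - <<'E'
from h import *
o=get_obs();print({k:np.round(v,3) for k,v in o.items()})
for c in("top","side","wrist"):
    m=camera_model(c);print(c,m)
    im,P,m=shot(c,c+"0.png")
    np.save(c+"P.npy",P)
    if c=="top":
        for q in("jar_a","soap_dish","wax_tin","spray","lotion","tumbler","cover","cover_grip","case"):
            for s in silhouettes(c,q):
                p=P[s["pixels"]];p=p[~np.isnan(p[:,0])]
                zt=np.percentile(p[:,2],95);t=p[p[:,2]>zt-.006]
                print(q,round(s["confidence"],2),np.round(s["rect"]),"top",np.round((t.min(0)+t.max(0))/2,3),np.round(np.ptp(t,axis=0),3),round(zt,3))
E
```

```text
pics
{'time': np.float64(0.0), 'joint_positions': array([ 1.041,  0.088,  1.372,  0.   ,  1.684, -0.103]), 'qvel': array([0.   , 0.   , 0.001, 0.   , 0.002, 0.001]), 'joint_torque': array([ 0.0000e+00, -3.4018e+01, -3.0243e+01,  7.2000e-02,  3.3000e-02,
       -0.0000e+00]), 'tool_pos': array([0.227, 0.5  , 0.212]), 'ee_rot': array([-3.139, -0.   ,  2.715]), 'wrist_force': array([-0.599, -0.453, -0.369]), 'wrist_torque': array([-0.018,  0.   ,  0.003]), 'width': np.float64(0.094)}
top {'intrinsics': array([[415.58986137,   0.        , 318.61719614],
       [  0.        , 415.58986137, 199.34071804],
       [  0.        ,   0.        ,   1.        ]]), 'k1': -0.0007021021797496696, 'origin': array([0.33329521, 0.01871054, 1.10709693]), 'orientation': array([-2.97687097e+00,  2.50808692e-03, -1.55607011e+00])}
jar_a 0.81 [240. 228. 261. 251.] top [0.405 0.203 0.063] [0.043 0.043 0.008] 0.066
jar_a 0.75 [316. 211. 335. 235.] top [0.454 0.007 0.063] [0.046 0.046 0.008] 0.065
jar_a 0.67 [432. 247. 455. 269.] top [ 0.366 -0.298  0.063] [0.045 0.047 0.008] 0.065
jar_a 0.56 [432. 190. 462. 2
[... 879 characters left out ...]
4 -0.021  0.097] [0.166 0.374 0.034] 0.085
side {'intrinsics': array([[400.06506665,   0.        , 317.61313993],
       [  0.        , 400.06506665, 194.64619726],
       [  0.        ,   0.        ,   1.        ]]), 'k1': -0.08666967493252252, 'origin': array([ 0.01588702, -0.56759956,  0.86144421]), 'orientation': array([-2.36341391, -0.00897441, -0.66689543])}
wrist {'intrinsics': array([[321.64524885,   0.        , 318.56295277],
       [  0.        , 321.64524885, 196.4976676 ],
       [  0.        ,   0.        ,   1.        ]]), 'k1': -0.05416898793068972, 'origin': array([0.16440224, 0.52996342, 0.38490799]), 'orientation': array([ 2.89371592e+00, -8.96972865e-04,  1.14424492e+00])}
```

View pics/top0.png

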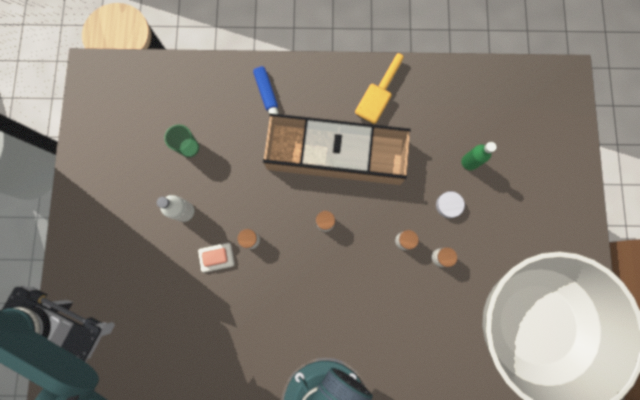

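```bash
python3 - <<'E'
from h import *
P=np.load("topP.npy")
# jar tops found by height; also rails for case yaw
z=P[...,2]; 
m=((z>.052)&(z<.070)).astype(np.uint8)
n,l,s,c=cv2.connectedComponentsWithStats(m)
for i in range(1,n):
    if s[i,4]>60:
        p=P[l==i];print("blob",s[i],np.round((p.min(0)+p.max(0))/2,3),np.round(np.ptp(p,axis=0),3))
q=P[(z>.081)&(z<.09)&(abs(P[...,1])<.25)&(P[...,0]>.5)&(P[...,0]<.8)][:,:2]
r=cv2.minAreaRect(q.astype(np.float32)*1000);print("rails",r,len(q))
h=P[(z>.1)&(z<.118)&(abs(P[...,1])<.25)&(P[...,0]>.5)&(P[...,0]<.8)]
print("handle",cv2.minAreaRect(h[:,:2].astype(np.float32)*1000),np.median(h[:,2]))
E
```

```text
blob [270 117  35  12  85] [0.71  0.11  0.061] [0.025 0.089 0.017]
blob [374 129  35  45 137] [ 0.636 -0.162  0.061] [0.118 0.088 0.018]
blob [170 130  20  19  92] [0.661 0.39  0.061] [0.05  0.048 0.018]
blob [263 163  59   9  97] [0.59  0.093 0.061] [0.016 0.149 0.018]
blob [323 171  82  10 131] [ 0.572 -0.091  0.061] [0.022 0.209 0.018]
blob [316 211  19  19 281] [0.454 0.007 0.06 ] [0.046 0.046 0.014]
blob [237 229  20  19 288] [0.406 0.204 0.06 ] [0.045 0.048 0.015]
blob [399 230  19  19 294] [ 0.41  -0.202  0.06 ] [0.046 0.046 0.017]
blob [437 248  20  19 304] [ 0.366 -0.298  0.06 ] [0.045 0.047 0.015]
blob [ 503  265  112  131 1370] [ 0.199 -0.556  0.061] [0.301 0.27  0.018]
blob [301 383  19  17  65] [0.045 0.038 0.061] [0.037 0.042 0.017]
rails ((644.6844482421875, -20.253067016601562), (365.5754699707031, 133.7289581298828), 84.1512222290039) 2015
handle ((644.7152099609375, -20.316688537597656), (19.775075912475586, 45.05338668823242), 83.74131774902344) 0.1098649669079822
```

The top view shows the organiser at about (337,147) with its cover mid-way. Four jars are visible, at (247,239), (325,221), (407,240) and (445,257). I'll check the side view for hidden ones.

View pics/side0.png

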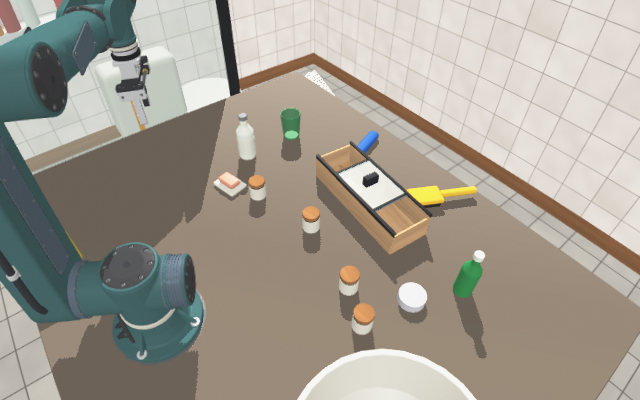

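```bash
python3 - <<'E'
from h import *
im,P,m=shot("side")
for s in silhouettes("side","jar_a"):
    p=P[s["pixels"]];p=p[~np.isnan(p[:,0])];print(round(s["confidence"],2),s["rect"],np.round(np.median(p,0),3))
# case axes
yaw=np.deg2rad(84.0-90);c=np.array([.6447,-.0203]);ey=np.array([-np.sin(yaw),np.cos(yaw)]);print(yaw,c+.09*ey,c-.09*ey)
print(snapshot("side")[1].shape, get_obs()["time"])
E
```

```text
0.91 [302.9, 206.7, 319.4, 235.4] [ 0.445 -0.004  0.055]
0.81 [337.9, 264.8, 356.7, 295.2] [ 0.399 -0.212  0.06 ]
0.66 [350.6, 301.5, 373.3, 334.2] [ 0.357 -0.306  0.061]
0.56 [245.6, 176.8, 267.1, 197.3] [0.397 0.19  0.049]
-0.10471975511965978 [0.65410756 0.06920697] [ 0.63529244 -0.10980697]
(400, 640) 0.75
```

Four upright jars are present; the side view agrees, with jars at (257,188), (311,220), (348,280) and (363,318). I'll keep the tool yaw along the case, so that tool x is case +y and tool y is case +x. Now I'll compute the moves.

```bash
cat >> h.py <<'E'
YAW=1.469; C=np.array([.6447,-.0203]); EY=np.array([.102,.9948]); EX=np.array([.9948,-.102])
def w2c(p): d=np.array(p[:2])-C; return np.round([d@EY,d@EX],4)   # case frame (u left, v away)
def c2w(u,v): return C+u*EY+v*EX
def go(x,y,z,yaw=YAW):
    o=get_obs();Rm=rot(o["ee_rot"]);d=Rm.T@(np.array([x,y,z])-o["tool_pos"])
    a=R.from_matrix(Rm.T@R.from_euler('xyz',[np.pi,0,yaw]).as_matrix()).as_rotvec()
    print("shift",np.round(d,4),"turn",np.round(a,3))
def jars(fn=None):
    im,P,m=shot("top",fn);z=P[...,2]
    l=cv2.connectedComponentsWithStats(((z>.052)&(z<.082)).astype(np.uint8))
    for i in range(1,l[0]):
        if 200<l[2][i,4]<420:
            p=P[l[1]==i];q=p[p[:,2]>np.max(p[:,2])-.009];c=(q.min(0)+q.max(0))/2
            if .04<np.ptp(q[:,0])<.056 and .04<np.ptp(q[:,1])<.056: print("jar",np.round(c,3),"case",w2c(c))
    h=P[(z>.1)&(z<.118)&(abs(P[...,1])<.25)&(P[...,0]>.55)&(P[...,0]<.75)]
    if len(h)>20: r=cv2.minAreaRect(h[:,:2].astype(np.float32)*1000);print("handle",np.round(r[0],1),np.round(r[1],1),w2c(np.array(r[0])/1000))
E
python3 - <<'E'
from h import *
go(.6447,-.0203,.15)
E
```

```text
shift [-0.5953 -0.3016  0.0635] turn [ 0.    -0.     1.246]
```

Emit:
step_arm(steps=[{"jaw": 0.64, "tx": -0.04, "ty": -0.02, "tz": 0.0, "az": 0.14}, {"jaw": 0.64, "tx": -0.08, "ty": -0.04, "tz": 0.0, "az": 0.28}, {"jaw": 0.64, "tx": -0.12, "ty": -0.06, "tz": 0.0, "az": 0.42}, {"jaw": 0.64, "tx": -0.16, "ty": -0.08, "tz": 0.0, "az": 0.56}, {"jaw": 0.64, "tx": -0.2, "ty": -0.1, "tz": 0.0, "az": 0.7}, {"jaw": 0.64, "tx": -0.24, "ty": -0.12, "tz": 0.0, "az": 0.84}, {"jaw": 0.64, "tx": -0.28, "ty": -0.14, "tz": 0.0, "az": 0.98}, {"jaw": 0.64, "tx": -0.32, "ty": -0.16, "tz": 0.0, "az": 1.12}])

```text
invalid input
```

```bash
python3 -c "
from h import *
go(.6447,-.0203,.15)"
```

```text
shift [-0.5953 -0.3016  0.0635] turn [ 0.    -0.     1.246]
```

Emit:
step_arm(steps=[{"jaw": 0.64, "tx": -0.04, "ty": -0.02, "tz": 0.0, "ax": 0, "ay": 0, "az": 0.14}, {"jaw": 0.64, "tx": -0.08, "ty": -0.04, "tz": 0.0, "ax": 0, "ay": 0, "az": 0.28}, {"jaw": 0.64, "tx": -0.12, "ty": -0.06, "tz": 0.0, "ax": 0, "ay": 0, "az": 0.42}, {"jaw": 0.64, "tx": -0.16, "ty": -0.08, "tz": 0.0, "ax": 0, "ay": 0, "az": 0.56}, {"jaw": 0.64, "tx": -0.2, "ty": -0.1, "tz": 0.0, "ax": 0, "ay": 0, "az": 0.7}, {"jaw": 0.64, "tx": -0.24, "ty": -0.12, "tz": 0.0, "ax": 0, "ay": 0, "az": 0.84}, {"jaw": 0.64, "tx": -0.28, "ty": -0.14, "tz": 0.0, "ax": 0, "ay": 0, "az": 0.98}, {"jaw": 0.64, "tx": -0.32, "ty": -0.16, "tz": 0.0, "ax": 0, "ay": 0, "az": 1.12}])

```text
time: 1.55
tool_pos: [0.4537, 0.221, 0.2138]
ee_rot: [3.141, -0.0, 1.589]
wrist_force: [0.3, 1.7, 0.4]
width: 0.0603
```

```bash
python3 -c "
from h import *
go(.6447,-.0203,.15)"
```

```text
shift [-0.2448  0.1866  0.0638] turn [ 0.001 -0.001  0.12 ]
```

Emit:
step_arm(steps=[{"jaw": 0.64, "tx": -0.039, "ty": 0.029, "tz": 0.0, "ax": 0, "ay": 0, "az": 0.06}, {"jaw": 0.64, "tx": -0.078, "ty": 0.059, "tz": 0.0, "ax": 0, "ay": 0, "az": 0.12}, {"jaw": 0.64, "tx": -0.117, "ty": 0.089, "tz": 0.01, "ax": 0, "ay": 0, "az": 0.12}, {"jaw": 0.64, "tx": -0.156, "ty": 0.119, "tz": 0.02, "ax": 0, "ay": 0, "az": 0.12}, {"jaw": 0.64, "tx": -0.195, "ty": 0.149, "tz": 0.03, "ax": 0, "ay": 0, "az": 0.12}, {"jaw": 0.64, "tx": -0.234, "ty": 0.178, "tz": 0.045, "ax": 0, "ay": 0, "az": 0.12}, {"jaw": 0.64, "tx": -0.245, "ty": 0.187, "tz": 0.06, "ax": 0, "ay": 0, "az": 0.12}, {"jaw": 0.64, "tx": -0.245, "ty": 0.187, "tz": 0.064, "ax": 0, "ay": 0, "az": 0.12}])

```text
time: 2.35
tool_pos: [0.6446, -0.0223, 0.1463]
ee_rot: [-3.137, -0.001, 1.466]
wrist_force: [-0.6, 0.5, -1.4]
width: 0.0604
```

```bash
python3 -c "
from h import *
go(.6447,-.0203,.092)
im,P,m=shot('wrist','w1.png')
z=P[...,2];h=P[(z>.1)&(z<.118)&(np.hypot(P[...,0]-.6447,P[...,1]+.02)<.05)]
print(len(h));r=cv2.minAreaRect(h[:,:2].astype(np.float32)*1000);print(r,np.median(h[:,2]))"
```

```text
shift [0.0019 0.0001 0.0543] turn [-0.005 -0.001 -0.003]
1874
((645.9517211914062, -20.753692626953125), (19.554197311401367, 43.71064758300781), 84.4344253540039) 0.10929059016860103
```

View pics/w1.png

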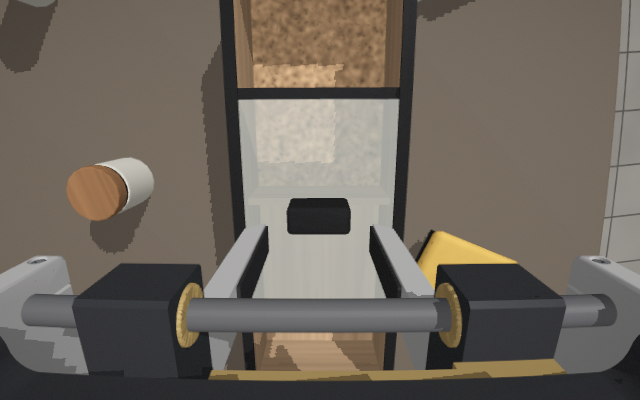

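The handle (319,215) sits centred between the open fingers. I'll lower and grip.

Emit:
step_arm(steps=[{"jaw": 0.64, "tx": 0.002, "ty": 0.001, "tz": 0.025, "ax": -0.005, "ay": 0, "az": 0}, {"jaw": 0.64, "tx": 0.002, "ty": 0.001, "tz": 0.045, "ax": -0.005, "ay": 0, "az": 0}, {"jaw": 0.64, "tx": 0.002, "ty": 0.001, "tz": 0.054, "ax": -0.005, "ay": 0, "az": 0}, {"jaw": 0.64, "tx": 0.002, "ty": 0.001, "tz": 0.054, "ax": -0.005, "ay": 0, "az": 0}, {"jaw": 0.3, "tx": 0.002, "ty": 0.001, "tz": 0.054, "ax": -0.005, "ay": 0, "az": 0}, {"jaw": 0.3, "tx": 0.002, "ty": 0.001, "tz": 0.054, "ax": -0.005, "ay": 0, "az": 0}, {"jaw": 0.3, "tx": 0.002, "ty": 0.001, "tz": 0.054, "ax": -0.005, "ay": 0, "az": 0}, {"jaw": 0.3, "tx": 0.002, "ty": 0.001, "tz": 0.054, "ax": -0.005, "ay": 0, "az": 0}])

```text
time: 3.2
tool_pos: [0.6447, -0.018, 0.0948]
ee_rot: [3.141, -0.002, 1.468]
wrist_force: [-4.5, 1.4, 5.7]
width: 0.0442
```

Gripped (44 mm). Slide right 90 mm.

Emit:
step_arm(steps=[{"jaw": 0.3, "tx": -0.015, "ty": 0, "tz": 0, "ax": 0, "ay": 0, "az": 0}, {"jaw": 0.3, "tx": -0.03, "ty": 0, "tz": 0, "ax": 0, "ay": 0, "az": 0}, {"jaw": 0.3, "tx": -0.045, "ty": 0, "tz": 0, "ax": 0, "ay": 0, "az": 0}, {"jaw": 0.3, "tx": -0.06, "ty": 0, "tz": 0, "ax": 0, "ay": 0, "az": 0}, {"jaw": 0.3, "tx": -0.073, "ty": 0, "tz": 0, "ax": 0, "ay": 0, "az": 0}, {"jaw": 0.3, "tx": -0.082, "ty": 0, "tz": 0, "ax": 0, "ay": 0, "az": 0}, {"jaw": 0.3, "tx": -0.088, "ty": 0, "tz": 0, "ax": 0, "ay": 0, "az": 0}, {"jaw": 0.3, "tx": -0.09, "ty": 0, "tz": 0, "ax": 0, "ay": 0, "az": 0}])

```text
time: 4.0
tool_pos: [0.6356, -0.1076, 0.0948]
ee_rot: [3.141, -0.004, 1.468]
wrist_force: [0.2, 6.5, 1.7]
width: 0.0443
```

```bash
python3 -c "
from h import *
o=get_obs();print(w2c(o['tool_pos']),o['wrist_force'])"
```

```text
[-0.0878 -0.0002] [0.24868144 6.45564934 1.6520023 ]
```

Emit:
step_arm(steps=[{"jaw": 0.3, "tx": -0.002, "ty": 0, "tz": 0, "ax": 0, "ay": 0, "az": 0}, {"jaw": 0.3, "tx": -0.004, "ty": 0, "tz": 0, "ax": 0, "ay": 0, "az": 0}, {"jaw": 0.3, "tx": -0.005, "ty": 0, "tz": 0, "ax": 0, "ay": 0, "az": 0}, {"jaw": 0.3, "tx": -0.006, "ty": 0, "tz": 0, "ax": 0, "ay": 0, "az": 0}, {"jaw": 0.3, "tx": -0.006, "ty": 0, "tz": 0, "ax": 0, "ay": 0, "az": 0}])

```text
time: 4.5
tool_pos: [0.6355, -0.1078, 0.0949]
ee_rot: [3.141, -0.013, 1.471]
wrist_force: [0.3, 14.1, 1.5]
width: 0.0439
```

```bash
python3 -c "
from h import *
o=get_obs();print(w2c(o['tool_pos']),o['wrist_force'])"
```

```text
[-0.088  -0.0002] [ 0.34324477 14.09586303  1.46161319]
```

It's at the stop: 14 N with no further motion. Release and lift.

Emit:
step_arm(steps=[{"jaw": 0.62, "tx": 0, "ty": 0, "tz": 0, "ax": 0, "ay": 0, "az": 0}, {"jaw": 0.62, "tx": 0, "ty": 0, "tz": 0, "ax": 0, "ay": 0, "az": 0}, {"jaw": 0.62, "tx": 0, "ty": 0, "tz": -0.03, "ax": 0, "ay": 0, "az": 0}, {"jaw": 0.62, "tx": 0, "ty": 0, "tz": -0.07, "ax": 0, "ay": 0, "az": 0}, {"jaw": 0.8, "tx": 0.03, "ty": -0.03, "tz": -0.085, "ax": 0, "ay": 0, "az": 0}, {"jaw": 0.8, "tx": 0.06, "ty": -0.07, "tz": -0.085, "ax": 0, "ay": 0, "az": 0}, {"jaw": 0.8, "tx": 0.09, "ty": -0.1, "tz": -0.085, "ax": 0, "ay": 0, "az": 0}, {"jaw": 0.8, "tx": 0.09, "ty": -0.1, "tz": -0.085, "ax": 0, "ay": 0, "az": 0}])

```text
time: 5.3
tool_pos: [0.5424, -0.0072, 0.1816]
ee_rot: [3.14, -0.013, 1.474]
wrist_force: [-0.0, -0.6, 0.2]
width: 0.0754
```

```bash
python3 -c "
from h import *
jars('top1.png')
go(.454,.007,.034)"
```

```text
jar [0.406 0.204 0.063] case [ 0.1989 -0.2604]
jar [ 0.409 -0.202  0.063] case [-0.2049 -0.2155]
jar [ 0.366 -0.298  0.063] case [-0.3045 -0.2488]
shift [ 0.0054 -0.0916  0.1474] turn [ 0.003 -0.011  0.003]
```

```bash
cat >> h.py <<'E'
def wj(x,y,r=.07):
    "jar top near x,y by the wrist camera"
    im,P,m=shot("wrist");z=P[...,2];h=P[(z>.055)&(z<.072)&(np.hypot(P[...,0]-x,P[...,1]-y)<r)]
    if len(h)<50: return print("wrist: no jar",len(h))
    r=cv2.minEnclosingCircle(h[:,:2].astype(np.float32)*1000);print("wrist jar",np.round(r[0],1),"r",round(r[1],1),len(h))
E
python3 -c "
from h import *
wj(.454,.007)
jars()"
```

```text
wrist jar [456.3   6.1] r 24.1 2010
jar [0.406 0.204 0.062] case [ 0.1986 -0.2604]
jar [ 0.409 -0.202  0.062] case [-0.2047 -0.2155]
jar [ 0.366 -0.298  0.064] case [-0.3048 -0.2488]
```

Emit:
step_arm(steps=[{"jaw": 0.8, "tx": 0.003, "ty": -0.035, "tz": 0.01, "ax": 0, "ay": -0.011, "az": 0}, {"jaw": 0.8, "tx": 0.005, "ty": -0.07, "tz": 0.03, "ax": 0, "ay": -0.011, "az": 0}, {"jaw": 0.8, "tx": 0.005, "ty": -0.09, "tz": 0.055, "ax": 0, "ay": -0.011, "az": 0}, {"jaw": 0.8, "tx": 0.005, "ty": -0.092, "tz": 0.06, "ax": 0, "ay": -0.011, "az": 0}, {"jaw": 0.8, "tx": 0.005, "ty": -0.092, "tz": 0.06, "ax": 0, "ay": -0.011, "az": 0}])

```text
time: 5.95
tool_pos: [0.4551, 0.0035, 0.1205]
ee_rot: [3.14, 0.0, 1.469]
wrist_force: [-0.1, 0.0, 0.3]
width: 0.0754
```

```bash
python3 -c "
from h import *
wj(.454,.007)
go(.454,.007,.034)"
```

```text
wrist jar [455.9   6.4] r 24.0 3070
shift [ 0.0033 -0.003   0.0878] turn [ 0.004  0.    -0.   ]
```

Emit:
step_arm(steps=[{"jaw": 0.8, "tx": 0.003, "ty": 0, "tz": 0.04, "ax": 0, "ay": 0, "az": 0}, {"jaw": 0.8, "tx": 0.003, "ty": 0, "tz": 0.078, "ax": 0, "ay": 0, "az": 0}, {"jaw": 0.8, "tx": 0.003, "ty": 0, "tz": 0.087, "ax": 0, "ay": 0, "az": 0}, {"jaw": 0.4, "tx": 0.003, "ty": 0, "tz": 0.087, "ax": 0, "ay": 0, "az": 0}, {"jaw": 0.4, "tx": 0.003, "ty": 0, "tz": 0.087, "ax": 0, "ay": 0, "az": 0}, {"jaw": 0.4, "tx": 0.003, "ty": 0, "tz": 0.087, "ax": 0, "ay": 0, "az": 0}, {"jaw": 0.4, "tx": 0.003, "ty": 0, "tz": 0.087, "ax": 0, "ay": 0, "az": 0}, {"jaw": 0.4, "tx": 0.003, "ty": 0, "tz": 0.087, "ax": 0, "ay": 0, "az": 0}])

```text
time: 6.8
tool_pos: [0.4584, 0.0062, 0.0368]
ee_rot: [3.134, 0.0, 1.469]
wrist_force: [-0.6, 0.6, 5.5]
width: 0.0477
```

Emit:
step_arm(steps=[{"jaw": 0.4, "tx": 0, "ty": 0, "tz": -0.03, "ax": 0, "ay": 0, "az": 0}, {"jaw": 0.4, "tx": 0, "ty": 0, "tz": -0.07, "ax": 0, "ay": 0, "az": 0}, {"jaw": 0.4, "tx": 0, "ty": 0, "tz": -0.11, "ax": 0, "ay": 0, "az": 0}, {"jaw": 0.4, "tx": 0, "ty": 0, "tz": -0.13, "ax": 0, "ay": 0, "az": 0}, {"jaw": 0.4, "tx": 0, "ty": 0, "tz": -0.13, "ax": 0, "ay": 0, "az": 0}, {"jaw": 0.4, "tx": 0, "ty": 0, "tz": -0.13, "ax": 0, "ay": 0, "az": 0}, {"jaw": 0.4, "tx": 0, "ty": 0, "tz": -0.13, "ax": 0, "ay": 0, "az": 0}, {"jaw": 0.4, "tx": 0, "ty": 0, "tz": -0.13, "ax": 0, "ay": 0, "az": 0}])

```text
time: 7.6
tool_pos: [0.4562, 0.0065, 0.1646]
ee_rot: [3.138, 0.0, 1.469]
wrist_force: [0.3, -0.3, -0.5]
width: 0.0472
```

```bash
cat >> h.py <<'E'
def weigh(n=6):
    F=[]
    for _ in range(n):
        o=get_obs();F.append(np.r_[o["wrist_force"],o["wrist_torque"],o["joint_torque"][[1,2]]]);snapshot("side")
    F=np.array(F);print("F",np.round(F.mean(0),3),"sd",np.round(F.std(0),2)[:3],"w",o["width"])
E
python3 -c "
from h import *
weigh()
u,v=w2c(get_obs()['tool_pos']);print(u,v)
p=c2w(.145,0);go(*p,.17)"
```

```text
F [ 2.3200e-01 -1.5700e-01 -8.4900e-01 -8.1000e-02  7.9000e-02 -1.9000e-02
 -2.5474e+01 -3.0259e+01] sd [0.69 0.27 0.42] w 0.04761423089997012
0.0074 -0.1892
shift [ 0.1375  0.1892 -0.0023] turn [ 0.007  0.    -0.   ]
```

Light: about 0.85 N, against 0.69 N for an empty jar and 2.16 N for a full one. Set it back down for now.

Emit:
step_arm(steps=[{"jaw": 0.4, "tx": 0, "ty": 0, "tz": 0.04, "ax": 0, "ay": 0, "az": 0}, {"jaw": 0.4, "tx": 0, "ty": 0, "tz": 0.085, "ax": 0, "ay": 0, "az": 0}, {"jaw": 0.4, "tx": 0, "ty": 0, "tz": 0.115, "ax": 0, "ay": 0, "az": 0}, {"jaw": 0.4, "tx": 0, "ty": 0, "tz": 0.125, "ax": 0, "ay": 0, "az": 0}, {"jaw": 0.4, "tx": 0, "ty": 0, "tz": 0.128, "ax": 0, "ay": 0, "az": 0}, {"jaw": 0.4, "tx": 0, "ty": 0, "tz": 0.128, "ax": 0, "ay": 0, "az": 0}, {"jaw": 0.75, "tx": 0, "ty": 0, "tz": 0.128, "ax": 0, "ay": 0, "az": 0}, {"jaw": 0.75, "tx": 0, "ty": 0, "tz": 0.128, "ax": 0, "ay": 0, "az": 0}])

```text
time: 8.7
tool_pos: [0.4598, 0.0061, 0.0404]
ee_rot: [3.13, 0.0, 1.469]
wrist_force: [0.9, 0.1, -0.0]
width: 0.0604
```

Emit:
step_arm(steps=[{"jaw": 0.8, "tx": 0, "ty": 0, "tz": -0.03, "ax": 0, "ay": 0, "az": 0}, {"jaw": 0.8, "tx": 0, "ty": 0, "tz": -0.07, "ax": 0, "ay": 0, "az": 0}, {"jaw": 0.8, "tx": 0.03, "ty": -0.01, "tz": -0.09, "ax": 0, "ay": 0, "az": 0}, {"jaw": 0.8, "tx": 0.07, "ty": -0.025, "tz": -0.09, "ax": 0, "ay": 0, "az": 0}, {"jaw": 0.8, "tx": 0.11, "ty": -0.04, "tz": -0.09, "ax": 0, "ay": 0, "az": 0}, {"jaw": 0.8, "tx": 0.15, "ty": -0.055, "tz": -0.09, "ax": 0, "ay": 0, "az": 0}, {"jaw": 0.8, "tx": 0.185, "ty": -0.068, "tz": -0.09, "ax": 0, "ay": 0, "az": 0}, {"jaw": 0.8, "tx": 0.191, "ty": -0.07, "tz": -0.09, "ax": 0, "ay": 0, "az": 0}])

```text
time: 9.5
tool_pos: [0.408, 0.2066, 0.131]
ee_rot: [3.129, -0.002, 1.474]
wrist_force: [-0.7, 0.3, 0.0]
width: 0.0748
```

```bash
python3 -c "
from h import *
weigh(6)
jars()
wj(.406,.204)
go(.406,.204,.036)"
```

```text
F [-2.6500e-01 -2.7000e-02 -9.5000e-02 -7.2000e-02  4.7000e-02 -1.0000e-03
 -2.5323e+01 -2.9505e+01] sd [0.54 0.36 0.27] w 0.07507054930235356
jar [0.46  0.007 0.065] case [ 0.0083 -0.187 ]
jar [ 0.409 -0.202  0.063] case [-0.2045 -0.2155]
jar [ 0.366 -0.297  0.063] case [-0.3042 -0.2489]
handle [ 634.7 -109.6] [20.2 45.2] [-0.0898 -0.0008]
wrist jar [406.8 203. ] r 24.0 2855
shift [ 0.0015 -0.0043  0.0936] turn [ 0.011  0.    -0.002]
```

Emit:
step_arm(steps=[{"jaw": 0.8, "tx": 0.0005, "ty": -0.0035, "tz": 0.04, "ax": 0.011, "ay": 0, "az": 0}, {"jaw": 0.8, "tx": 0.0005, "ty": -0.0035, "tz": 0.08, "ax": 0.011, "ay": 0, "az": 0}, {"jaw": 0.8, "tx": 0.0005, "ty": -0.0035, "tz": 0.095, "ax": 0.011, "ay": 0, "az": 0}, {"jaw": 0.8, "tx": 0.0005, "ty": -0.0035, "tz": 0.095, "ax": 0.011, "ay": 0, "az": 0}, {"jaw": 0.4, "tx": 0.0005, "ty": -0.0035, "tz": 0.095, "ax": 0.011, "ay": 0, "az": 0}, {"jaw": 0.4, "tx": 0.0005, "ty": -0.0035, "tz": 0.095, "ax": 0.011, "ay": 0, "az": 0}, {"jaw": 0.4, "tx": 0.0005, "ty": -0.0035, "tz": 0.095, "ax": 0.011, "ay": 0, "az": 0}, {"jaw": 0.4, "tx": 0.0005, "ty": -0.0035, "tz": 0.095, "ax": 0.011, "ay": 0, "az": 0}])

```text
time: 10.7
tool_pos: [0.4071, 0.2033, 0.0359]
ee_rot: [3.14, -0.001, 1.467]
wrist_force: [-1.1, -0.0, 1.9]
width: 0.0476
```

Emit:
step_arm(steps=[{"jaw": 0.4, "tx": 0, "ty": 0, "tz": -0.03, "ax": 0, "ay": 0, "az": 0}, {"jaw": 0.4, "tx": 0, "ty": 0, "tz": -0.07, "ax": 0, "ay": 0, "az": 0}, {"jaw": 0.4, "tx": 0, "ty": 0, "tz": -0.11, "ax": 0, "ay": 0, "az": 0}, {"jaw": 0.4, "tx": 0, "ty": 0, "tz": -0.13, "ax": 0, "ay": 0, "az": 0}, {"jaw": 0.4, "tx": 0, "ty": 0, "tz": -0.13, "ax": 0, "ay": 0, "az": 0}, {"jaw": 0.4, "tx": 0, "ty": 0, "tz": -0.13, "ax": 0, "ay": 0, "az": 0}, {"jaw": 0.4, "tx": 0, "ty": 0, "tz": -0.13, "ax": 0, "ay": 0, "az": 0}, {"jaw": 0.4, "tx": 0, "ty": 0, "tz": -0.13, "ax": 0, "ay": 0, "az": 0}])

```text
time: 11.5
tool_pos: [0.4058, 0.2028, 0.1637]
ee_rot: [-3.139, 0.001, 1.467]
wrist_force: [-0.2, -0.2, -2.0]
width: 0.0474
```

```bash
python3 -c "
from h import *
weigh(6)
p=c2w(.145,0);go(*p,.17)"
```

```text
F [ 1.1300e-01 -3.0000e-02 -2.2980e+00 -4.6000e-02  5.6000e-02 -1.0000e-03
 -2.6151e+01 -3.1049e+01] sd [0.52 0.33 0.47] w 0.04746302844969804
shift [-0.0525  0.2596 -0.0043] turn [ 0.001 -0.    -0.002]
```

Full (2.3 N). Carry it to the left bay.

Emit:
step_arm(steps=[{"jaw": 0.4, "tx": -0.008, "ty": 0.04, "tz": 0, "ax": 0, "ay": 0, "az": 0}, {"jaw": 0.4, "tx": -0.016, "ty": 0.08, "tz": 0, "ax": 0, "ay": 0, "az": 0}, {"jaw": 0.4, "tx": -0.024, "ty": 0.12, "tz": 0, "ax": 0, "ay": 0, "az": 0}, {"jaw": 0.4, "tx": -0.033, "ty": 0.16, "tz": 0, "ax": 0, "ay": 0, "az": 0}, {"jaw": 0.4, "tx": -0.042, "ty": 0.2, "tz": 0, "ax": 0, "ay": 0, "az": 0}, {"jaw": 0.4, "tx": -0.05, "ty": 0.24, "tz": 0, "ax": 0, "ay": 0, "az": 0}, {"jaw": 0.4, "tx": -0.054, "ty": 0.258, "tz": 0, "ax": 0, "ay": 0, "az": 0}, {"jaw": 0.4, "tx": -0.054, "ty": 0.26, "tz": 0, "ax": 0, "ay": 0, "az": 0}])

```text
time: 12.6
tool_pos: [0.6615, 0.1209, 0.164]
ee_rot: [-3.141, 0.0, 1.464]
wrist_force: [-0.4, 0.5, -3.1]
width: 0.0478
```

```bash
python3 -c "
from h import *
o=get_obs();print(w2c(o['tool_pos']));p=c2w(.143,0);go(*p,.042)"
```

```text
[0.1422 0.0023]
shift [ 0.0008 -0.0023  0.122 ] turn [-0.     0.    -0.005]
```

Emit:
step_arm(steps=[{"jaw": 0.4, "tx": 0, "ty": -0.002, "tz": 0.03, "ax": 0, "ay": 0, "az": 0}, {"jaw": 0.4, "tx": 0, "ty": -0.002, "tz": 0.07, "ax": 0, "ay": 0, "az": 0}, {"jaw": 0.4, "tx": 0, "ty": -0.002, "tz": 0.1, "ax": 0, "ay": 0, "az": 0}, {"jaw": 0.4, "tx": 0, "ty": -0.002, "tz": 0.115, "ax": 0, "ay": 0, "az": 0}, {"jaw": 0.4, "tx": 0, "ty": -0.002, "tz": 0.121, "ax": 0, "ay": 0, "az": 0}, {"jaw": 0.4, "tx": 0, "ty": -0.002, "tz": 0.123, "ax": 0, "ay": 0, "az": 0}, {"jaw": 0.4, "tx": 0, "ty": -0.002, "tz": 0.124, "ax": 0, "ay": 0, "az": 0}, {"jaw": 0.4, "tx": 0, "ty": -0.002, "tz": 0.124, "ax": 0, "ay": 0, "az": 0}])

```text
time: 13.4
tool_pos: [0.6608, 0.1214, 0.042]
ee_rot: [3.138, -0.001, 1.464]
wrist_force: [-0.1, 0.2, -0.6]
width: 0.0477
```

Emit:
step_arm(steps=[{"jaw": 0.64, "tx": 0, "ty": 0, "tz": 0, "ax": 0, "ay": 0, "az": 0}, {"jaw": 0.64, "tx": 0, "ty": 0, "tz": 0, "ax": 0, "ay": 0, "az": 0}, {"jaw": 0.64, "tx": 0, "ty": 0, "tz": -0.02, "ax": 0, "ay": 0, "az": 0}, {"jaw": 0.64, "tx": 0, "ty": 0, "tz": -0.06, "ax": 0, "ay": 0, "az": 0}, {"jaw": 0.64, "tx": 0, "ty": 0, "tz": -0.1, "ax": 0, "ay": 0, "az": 0}, {"jaw": 0.8, "tx": 0, "ty": -0.04, "tz": -0.13, "ax": 0, "ay": 0, "az": 0}, {"jaw": 0.8, "tx": -0.03, "ty": -0.08, "tz": -0.13, "ax": 0, "ay": 0, "az": 0}, {"jaw": 0.8, "tx": -0.07, "ty": -0.12, "tz": -0.13, "ax": 0, "ay": 0, "az": 0}])

```text
time: 14.2
tool_pos: [0.5385, 0.069, 0.1742]
ee_rot: [3.133, -0.001, 1.467]
wrist_force: [0.5, -0.8, 0.4]
width: 0.0751
```

```bash
python3 -c "
from h import *
jars('top2.png')
go(.409,-.202,.13)"
```

```text
jar [ 0.409 -0.202  0.064] case [-0.2044 -0.2156]
jar [ 0.366 -0.298  0.063] case [-0.3044 -0.2488]
handle [ 634.9 -109.6] [19.9 44.2] [-0.0898 -0.0007]
shift [-0.2778 -0.0921  0.0427] turn [-0.003  0.005 -0.006]
```

Emit:
step_arm(steps=[{"jaw": 0.8, "tx": -0.02, "ty": -0.025, "tz": 0, "ax": 0, "ay": 0, "az": 0}, {"jaw": 0.8, "tx": -0.06, "ty": -0.05, "tz": 0, "ax": 0, "ay": 0, "az": 0}, {"jaw": 0.8, "tx": -0.1, "ty": -0.07, "tz": 0, "ax": 0, "ay": 0, "az": 0}, {"jaw": 0.8, "tx": -0.145, "ty": -0.085, "tz": 0.01, "ax": 0, "ay": 0, "az": 0}, {"jaw": 0.8, "tx": -0.19, "ty": -0.092, "tz": 0.02, "ax": 0, "ay": 0, "az": 0}, {"jaw": 0.8, "tx": -0.235, "ty": -0.092, "tz": 0.03, "ax": 0, "ay": 0, "az": 0}, {"jaw": 0.8, "tx": -0.272, "ty": -0.092, "tz": 0.043, "ax": 0, "ay": 0, "az": 0}, {"jaw": 0.8, "tx": -0.278, "ty": -0.092, "tz": 0.043, "ax": 0, "ay": 0, "az": 0}])

```text
time: 15.05
tool_pos: [0.4077, -0.2052, 0.1286]
ee_rot: [-3.137, 0.005, 1.458]
wrist_force: [0.6, 0.3, -0.7]
width: 0.075
```

```bash
python3 -c "
from h import *
jars('top3.png')
wj(.409,-.202)
go(.409,-.202,.036)"
```

```text
jar [0.661 0.123 0.071] case [0.1437 0.0012]
jar [0.461 0.007 0.065] case [ 0.0084 -0.186 ]
handle [ 635.2 -109.8] [19.8 43.8] [-0.09   -0.0003]
wrist jar [ 409.9 -203.8] r 23.8 2846
shift [0.0014 0.0001 0.094 ] turn [-0.003  0.004 -0.008]
```

View pics/top3.png

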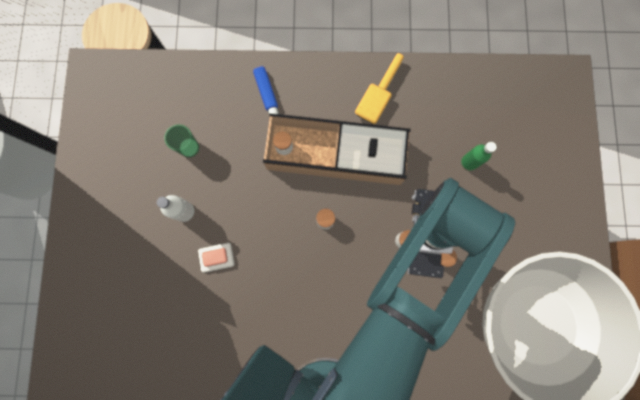

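The jar stands in the left bay at (283,141), the cover is at its right stop, and no extra jars show at left. Grasp the third jar.

Emit:
step_arm(steps=[{"jaw": 0.8, "tx": 0, "ty": 0.001, "tz": 0.04, "ax": 0, "ay": 0, "az": 0}, {"jaw": 0.8, "tx": 0, "ty": 0.001, "tz": 0.08, "ax": 0, "ay": 0, "az": 0}, {"jaw": 0.8, "tx": 0, "ty": 0.001, "tz": 0.095, "ax": 0, "ay": 0, "az": 0}, {"jaw": 0.8, "tx": 0, "ty": 0.001, "tz": 0.095, "ax": 0, "ay": 0, "az": 0}, {"jaw": 0.4, "tx": 0, "ty": 0.001, "tz": 0.095, "ax": 0, "ay": 0, "az": 0}, {"jaw": 0.4, "tx": 0, "ty": 0.001, "tz": 0.095, "ax": 0, "ay": 0, "az": 0}, {"jaw": 0.4, "tx": 0, "ty": 0.001, "tz": 0.095, "ax": 0, "ay": 0, "az": 0}, {"jaw": 0.4, "tx": 0, "ty": 0.001, "tz": 0.095, "ax": 0, "ay": 0, "az": 0}])

```text
time: 15.95
tool_pos: [0.4101, -0.2038, 0.0364]
ee_rot: [-3.14, 0.005, 1.461]
wrist_force: [-2.0, 0.8, 3.3]
width: 0.0475
```

Emit:
step_arm(steps=[{"jaw": 0.4, "tx": 0, "ty": 0, "tz": -0.03, "ax": 0, "ay": 0, "az": 0}, {"jaw": 0.4, "tx": 0, "ty": 0, "tz": -0.07, "ax": 0, "ay": 0, "az": 0}, {"jaw": 0.4, "tx": 0, "ty": 0, "tz": -0.11, "ax": 0, "ay": 0, "az": 0}, {"jaw": 0.4, "tx": 0, "ty": 0, "tz": -0.13, "ax": 0, "ay": 0, "az": 0}, {"jaw": 0.4, "tx": 0, "ty": 0, "tz": -0.13, "ax": 0, "ay": 0, "az": 0}, {"jaw": 0.4, "tx": 0, "ty": 0, "tz": -0.13, "ax": 0, "ay": 0, "az": 0}, {"jaw": 0.4, "tx": 0, "ty": 0, "tz": -0.13, "ax": 0, "ay": 0, "az": 0}, {"jaw": 0.4, "tx": 0, "ty": 0, "tz": -0.13, "ax": 0, "ay": 0, "az": 0}])

```text
time: 16.75
tool_pos: [0.4093, -0.2025, 0.1641]
ee_rot: [-3.136, 0.003, 1.461]
wrist_force: [0.1, 0.2, -2.8]
width: 0.0471
```

```bash
python3 -c "
from h import *
weigh(6)
p=c2w(.085,0);go(*p,.164)"
```

```text
F [ 4.4000e-02  2.1800e-01 -2.3110e+00 -6.6000e-02  5.1000e-02 -8.0000e-03
 -2.6463e+01 -3.1018e+01] sd [0.35 0.43 0.47] w 0.04783662037512989
shift [2.924e-01 2.123e-01 1.000e-04] turn [-0.002  0.005 -0.008]
```

Full as well (2.3 N). Carry it to the left bay.

Emit:
step_arm(steps=[{"jaw": 0.4, "tx": 0.04, "ty": 0.008, "tz": 0, "ax": 0, "ay": 0, "az": -0.004}, {"jaw": 0.4, "tx": 0.08, "ty": 0.018, "tz": 0, "ax": 0, "ay": 0, "az": -0.004}, {"jaw": 0.4, "tx": 0.12, "ty": 0.03, "tz": 0, "ax": 0, "ay": 0, "az": -0.004}, {"jaw": 0.4, "tx": 0.16, "ty": 0.05, "tz": 0, "ax": 0, "ay": 0, "az": -0.004}, {"jaw": 0.4, "tx": 0.2, "ty": 0.075, "tz": 0, "ax": 0, "ay": 0, "az": -0.008}, {"jaw": 0.4, "tx": 0.235, "ty": 0.105, "tz": 0, "ax": 0, "ay": 0, "az": -0.008}, {"jaw": 0.4, "tx": 0.26, "ty": 0.14, "tz": 0, "ax": 0, "ay": 0, "az": -0.008}, {"jaw": 0.4, "tx": 0.28, "ty": 0.175, "tz": 0, "ax": 0, "ay": 0, "az": -0.008}])

```text
time: 17.85
tool_pos: [0.6162, 0.0582, 0.1641]
ee_rot: [-3.139, 0.005, 1.471]
wrist_force: [-0.8, -0.9, -2.4]
width: 0.0477
```

```bash
python3 -c "
from h import *
p=c2w(.085,0);go(*p,.164)"
```

```text
shift [ 0.0098  0.0364 -0.0001] turn [-0.002  0.005  0.002]
```

Emit:
step_arm(steps=[{"jaw": 0.4, "tx": 0.008, "ty": 0.03, "tz": 0, "ax": 0, "ay": 0.005, "az": 0}, {"jaw": 0.4, "tx": 0.01, "ty": 0.036, "tz": 0.01, "ax": 0, "ay": 0.005, "az": 0}, {"jaw": 0.4, "tx": 0.01, "ty": 0.036, "tz": 0.04, "ax": 0, "ay": 0.005, "az": 0}, {"jaw": 0.4, "tx": 0.01, "ty": 0.036, "tz": 0.08, "ax": 0, "ay": 0.005, "az": 0}, {"jaw": 0.4, "tx": 0.01, "ty": 0.036, "tz": 0.11, "ax": 0, "ay": 0.005, "az": 0}, {"jaw": 0.4, "tx": 0.01, "ty": 0.036, "tz": 0.12, "ax": 0, "ay": 0.005, "az": 0}, {"jaw": 0.4, "tx": 0.01, "ty": 0.036, "tz": 0.123, "ax": 0, "ay": 0.005, "az": 0}, {"jaw": 0.4, "tx": 0.01, "ty": 0.036, "tz": 0.123, "ax": 0, "ay": 0.005, "az": 0}])

```text
time: 18.65
tool_pos: [0.6521, 0.0637, 0.0418]
ee_rot: [-3.139, -0.0, 1.471]
wrist_force: [-0.6, -1.1, -0.7]
width: 0.0478
```

Emit:
step_arm(steps=[{"jaw": 0.64, "tx": 0, "ty": 0, "tz": 0.001, "ax": 0, "ay": 0, "az": 0}, {"jaw": 0.64, "tx": 0, "ty": 0, "tz": 0, "ax": 0, "ay": 0, "az": 0}, {"jaw": 0.64, "tx": 0, "ty": 0, "tz": -0.02, "ax": 0, "ay": 0, "az": 0}, {"jaw": 0.64, "tx": 0, "ty": 0, "tz": -0.06, "ax": 0, "ay": 0, "az": 0}, {"jaw": 0.64, "tx": 0, "ty": 0, "tz": -0.1, "ax": 0, "ay": 0, "az": 0}, {"jaw": 0.8, "tx": 0, "ty": -0.04, "tz": -0.13, "ax": 0, "ay": 0, "az": 0}, {"jaw": 0.8, "tx": -0.03, "ty": -0.08, "tz": -0.13, "ax": 0, "ay": 0, "az": 0}, {"jaw": 0.8, "tx": -0.07, "ty": -0.12, "tz": -0.13, "ax": 0, "ay": 0, "az": 0}])

```text
time: 19.45
tool_pos: [0.531, 0.0104, 0.1746]
ee_rot: [3.139, -0.0, 1.473]
wrist_force: [0.4, -1.3, 0.4]
width: 0.075
```

```bash
python3 -c "
from h import *
jars()
go(.366,-.298,.13)"
```

```text
jar [ 0.366 -0.298  0.062] case [-0.3045 -0.2488]
handle [ 635.2 -109.7] [19.9 45.1] [-0.0899 -0.0003]
shift [-0.3183 -0.1256  0.0446] turn [-0.008  0.005  0.   ]
```

Emit:
step_arm(steps=[{"jaw": 0.8, "tx": -0.04, "ty": -0.02, "tz": 0, "ax": 0, "ay": 0, "az": 0}, {"jaw": 0.8, "tx": -0.08, "ty": -0.04, "tz": 0, "ax": 0, "ay": 0, "az": 0}, {"jaw": 0.8, "tx": -0.12, "ty": -0.06, "tz": 0, "ax": 0, "ay": 0, "az": 0}, {"jaw": 0.8, "tx": -0.165, "ty": -0.075, "tz": 0.01, "ax": 0, "ay": 0, "az": 0}, {"jaw": 0.8, "tx": -0.21, "ty": -0.09, "tz": 0.02, "ax": 0, "ay": 0, "az": 0}, {"jaw": 0.8, "tx": -0.255, "ty": -0.105, "tz": 0.03, "ax": 0, "ay": 0, "az": 0}, {"jaw": 0.8, "tx": -0.295, "ty": -0.12, "tz": 0.04, "ax": 0, "ay": 0, "az": 0}, {"jaw": 0.8, "tx": -0.316, "ty": -0.126, "tz": 0.044, "ax": 0, "ay": 0, "az": 0}])

```text
time: 20.3
tool_pos: [0.3641, -0.2983, 0.1303]
ee_rot: [-3.133, 0.006, 1.465]
wrist_force: [-0.1, 0.1, -0.6]
width: 0.0751
```

```bash
python3 -c "
from h import *
jars('top4.png')
wj(.366,-.298)
go(.366,-.298,.036)"
```

```text
jar [0.66  0.121 0.07 ] case [0.1425 0.0004]
jar [0.652 0.065 0.069] case [ 0.0858 -0.0015]
jar [0.461 0.007 0.064] case [ 0.0084 -0.186 ]
jar [ 0.366 -0.298  0.062] case [-0.3049 -0.2488]
handle [ 635.7 -109.7] [19.9 44.5] [-0.0898  0.0002]
wrist jar [ 367.5 -299.4] r 23.9 2853
shift [0.0007 0.0022 0.0944] turn [-0.008  0.005 -0.005]
```

Emit:
step_arm(steps=[{"jaw": 0.8, "tx": -0.0005, "ty": 0.003, "tz": 0.04, "ax": -0.008, "ay": 0.005, "az": 0}, {"jaw": 0.8, "tx": -0.0005, "ty": 0.003, "tz": 0.08, "ax": -0.008, "ay": 0.005, "az": 0}, {"jaw": 0.8, "tx": -0.0005, "ty": 0.003, "tz": 0.095, "ax": -0.008, "ay": 0.005, "az": 0}, {"jaw": 0.8, "tx": -0.0005, "ty": 0.003, "tz": 0.095, "ax": -0.008, "ay": 0.005, "az": 0}, {"jaw": 0.4, "tx": -0.0005, "ty": 0.003, "tz": 0.095, "ax": -0.008, "ay": 0.005, "az": 0}, {"jaw": 0.4, "tx": -0.0005, "ty": 0.003, "tz": 0.095, "ax": -0.008, "ay": 0.005, "az": 0}, {"jaw": 0.4, "tx": -0.0005, "ty": 0.003, "tz": 0.095, "ax": -0.008, "ay": 0.005, "az": 0}, {"jaw": 0.4, "tx": -0.0005, "ty": 0.003, "tz": 0.095, "ax": -0.008, "ay": 0.005, "az": 0}])

```text
time: 21.2
tool_pos: [0.3674, -0.2998, 0.0368]
ee_rot: [3.14, 0.002, 1.464]
wrist_force: [-0.7, 0.6, 1.0]
width: 0.0477
```

Emit:
step_arm(steps=[{"jaw": 0.4, "tx": 0, "ty": 0, "tz": -0.03, "ax": 0, "ay": 0, "az": 0}, {"jaw": 0.4, "tx": 0, "ty": 0, "tz": -0.07, "ax": 0, "ay": 0, "az": 0}, {"jaw": 0.4, "tx": 0, "ty": 0, "tz": -0.11, "ax": 0, "ay": 0, "az": 0}, {"jaw": 0.4, "tx": 0, "ty": 0, "tz": -0.13, "ax": 0, "ay": 0, "az": 0}, {"jaw": 0.4, "tx": 0, "ty": 0, "tz": -0.13, "ax": 0, "ay": 0, "az": 0}, {"jaw": 0.4, "tx": 0, "ty": 0, "tz": -0.13, "ax": 0, "ay": 0, "az": 0}, {"jaw": 0.4, "tx": 0, "ty": 0, "tz": -0.13, "ax": 0, "ay": 0, "az": 0}, {"jaw": 0.4, "tx": 0, "ty": 0, "tz": -0.13, "ax": 0, "ay": 0, "az": 0}])

```text
time: 22.0
tool_pos: [0.3664, -0.2987, 0.1646]
ee_rot: [-3.14, -0.001, 1.464]
wrist_force: [-0.2, 1.6, -1.7]
width: 0.0474
```

```bash
python3 -c "
from h import *
weigh(6)
p=c2w(.03,0);go(*p,.164)"
```

```text
F [ 1.0700e-01  2.6000e-01 -9.0300e-01 -6.0000e-02  7.8000e-02  2.0000e-03
 -2.7230e+01 -3.0221e+01] sd [0.35 0.7  0.65] w 0.04759318816656476
shift [0.337  0.2462 0.0021] turn [ 0.001  0.002 -0.005]
```

Light (0.9 N). Set it down. The full jars are done, so next is the cover.

Emit:
step_arm(steps=[{"jaw": 0.4, "tx": 0, "ty": 0, "tz": 0.04, "ax": 0, "ay": 0, "az": 0}, {"jaw": 0.4, "tx": 0, "ty": 0, "tz": 0.085, "ax": 0, "ay": 0, "az": 0}, {"jaw": 0.4, "tx": 0, "ty": 0, "tz": 0.115, "ax": 0, "ay": 0, "az": 0}, {"jaw": 0.4, "tx": 0, "ty": 0, "tz": 0.126, "ax": 0, "ay": 0, "az": 0}, {"jaw": 0.4, "tx": 0, "ty": 0, "tz": 0.13, "ax": 0, "ay": 0, "az": 0}, {"jaw": 0.4, "tx": 0, "ty": 0, "tz": 0.13, "ax": 0, "ay": 0, "az": 0}, {"jaw": 0.75, "tx": 0, "ty": 0, "tz": 0.13, "ax": 0, "ay": 0, "az": 0}, {"jaw": 0.75, "tx": 0, "ty": 0, "tz": 0.13, "ax": 0, "ay": 0, "az": 0}])

```text
time: 23.1
tool_pos: [0.3681, -0.3005, 0.0377]
ee_rot: [3.138, 0.004, 1.464]
wrist_force: [0.1, -0.1, -0.2]
width: 0.06
```

Emit:
step_arm(steps=[{"jaw": 0.7, "tx": 0, "ty": 0, "tz": -0.03, "ax": 0, "ay": 0, "az": 0}, {"jaw": 0.64, "tx": 0, "ty": 0, "tz": -0.07, "ax": 0, "ay": 0, "az": 0}, {"jaw": 0.64, "tx": 0.02, "ty": 0.01, "tz": -0.11, "ax": 0, "ay": 0, "az": 0}, {"jaw": 0.64, "tx": 0.05, "ty": 0.04, "tz": -0.13, "ax": 0, "ay": 0, "az": 0}, {"jaw": 0.64, "tx": 0.08, "ty": 0.075, "tz": -0.13, "ax": 0, "ay": 0, "az": 0}, {"jaw": 0.64, "tx": 0.11, "ty": 0.11, "tz": -0.13, "ax": 0, "ay": 0, "az": 0}, {"jaw": 0.64, "tx": 0.14, "ty": 0.145, "tz": -0.13, "ax": 0, "ay": 0, "az": 0}, {"jaw": 0.64, "tx": 0.165, "ty": 0.18, "tz": -0.13, "ax": 0, "ay": 0, "az": 0}])

```text
time: 23.9
tool_pos: [0.5662, -0.1536, 0.1689]
ee_rot: [3.136, 0.004, 1.465]
wrist_force: [0.1, -0.3, 0.1]
width: 0.0599
```

```bash
python3 -c "
from h import *
go(.6353,-.1097,.15)"
```

```text
shift [0.0511 0.064  0.019 ] turn [ 0.006  0.004 -0.004]
```

Emit:
step_arm(steps=[{"jaw": 0.64, "tx": 0.02, "ty": 0.03, "tz": 0, "ax": 0.006, "ay": 0.004, "az": 0}, {"jaw": 0.64, "tx": 0.045, "ty": 0.06, "tz": 0, "ax": 0.006, "ay": 0.004, "az": 0}, {"jaw": 0.64, "tx": 0.051, "ty": 0.064, "tz": 0, "ax": 0.006, "ay": 0.004, "az": 0}, {"jaw": 0.64, "tx": 0.051, "ty": 0.064, "tz": 0.02, "ax": 0.006, "ay": 0.004, "az": 0}, {"jaw": 0.64, "tx": 0.051, "ty": 0.064, "tz": 0.02, "ax": 0.006, "ay": 0.004, "az": 0}])

```text
time: 24.4
tool_pos: [0.6339, -0.1094, 0.1464]
ee_rot: [-3.136, -0.0, 1.466]
wrist_force: [-0.2, -0.3, -1.2]
width: 0.06
```

```bash
python3 -c "
from h import *
go(.6353,-.1097,.092)
jars()
im,P,m=shot('wrist')
z=P[...,2];h=P[(z>.1)&(z<.118)&(np.hypot(P[...,0]-.635,P[...,1]+.11)<.05)]
print(len(h),cv2.minAreaRect(h[:,:2].astype(np.float32)*1000))"
```

```text
shift [-0.0002  0.0018  0.0544] turn [-0.005 -0.    -0.003]
jar [0.661 0.121 0.07 ] case [0.1426 0.0013]
jar [0.652 0.065 0.07 ] case [ 0.0859 -0.0014]
jar [0.46  0.01  0.063] case [ 0.0109 -0.1872]
jar [ 0.369 -0.298  0.062] case [-0.3048 -0.2463]
1856 ((636.649169921875, -110.24533081054688), (19.584503173828125, 44.021331787109375), 83.99600219726562)
```

Emit:
step_arm(steps=[{"jaw": 0.64, "tx": 0, "ty": 0.002, "tz": 0.025, "ax": -0.005, "ay": 0, "az": 0}, {"jaw": 0.64, "tx": 0, "ty": 0.002, "tz": 0.045, "ax": -0.005, "ay": 0, "az": 0}, {"jaw": 0.64, "tx": 0, "ty": 0.002, "tz": 0.053, "ax": -0.005, "ay": 0, "az": 0}, {"jaw": 0.64, "tx": 0, "ty": 0.002, "tz": 0.053, "ax": -0.005, "ay": 0, "az": 0}, {"jaw": 0.3, "tx": 0, "ty": 0.002, "tz": 0.053, "ax": -0.005, "ay": 0, "az": 0}, {"jaw": 0.3, "tx": 0, "ty": 0.002, "tz": 0.053, "ax": -0.005, "ay": 0, "az": 0}, {"jaw": 0.3, "tx": 0, "ty": 0.002, "tz": 0.053, "ax": -0.005, "ay": 0, "az": 0}, {"jaw": 0.3, "tx": 0, "ty": 0.002, "tz": 0.053, "ax": -0.005, "ay": 0, "az": 0}])

```text
time: 25.3
tool_pos: [0.6353, -0.1105, 0.0978]
ee_rot: [3.14, 0.001, 1.465]
wrist_force: [-4.1, 0.2, 4.0]
width: 0.0437
```

Emit:
step_arm(steps=[{"jaw": 0.3, "tx": 0.012, "ty": 0, "tz": 0, "ax": 0, "ay": 0, "az": 0}, {"jaw": 0.3, "tx": 0.03, "ty": 0, "tz": 0, "ax": 0, "ay": 0, "az": 0}, {"jaw": 0.3, "tx": 0.05, "ty": 0, "tz": 0, "ax": 0, "ay": 0, "az": 0}, {"jaw": 0.3, "tx": 0.07, "ty": 0, "tz": 0, "ax": 0, "ay": 0, "az": 0}, {"jaw": 0.3, "tx": 0.09, "ty": 0, "tz": 0, "ax": 0, "ay": 0, "az": 0}, {"jaw": 0.3, "tx": 0.11, "ty": 0, "tz": 0, "ax": 0, "ay": 0, "az": 0}, {"jaw": 0.3, "tx": 0.13, "ty": 0, "tz": 0, "ax": 0, "ay": 0, "az": 0}, {"jaw": 0.3, "tx": 0.145, "ty": 0, "tz": 0, "ax": 0, "ay": 0, "az": 0}])

```text
time: 26.1
tool_pos: [0.6502, 0.0357, 0.0978]
ee_rot: [3.141, 0.001, 1.466]
wrist_force: [-2.5, -2.7, -0.1]
width: 0.0436
```

```bash
python3 -c "
from h import *
o=get_obs();print(w2c(o['tool_pos']),o['wrist_force']);p=c2w(.09,0);go(*p,.094)"
```

```text
[ 0.0563 -0.0002] [-2.51675142 -2.70776808 -0.06527242]
shift [0.0337 0.0001 0.0038] turn [ 0.     0.001 -0.003]
```

Emit:
step_arm(steps=[{"jaw": 0.3, "tx": 0.01, "ty": 0, "tz": 0, "ax": 0, "ay": 0, "az": 0}, {"jaw": 0.3, "tx": 0.02, "ty": 0, "tz": 0, "ax": 0, "ay": 0, "az": 0}, {"jaw": 0.3, "tx": 0.028, "ty": 0, "tz": 0, "ax": 0, "ay": 0, "az": 0}, {"jaw": 0.3, "tx": 0.033, "ty": 0, "tz": 0, "ax": 0, "ay": 0, "az": 0}, {"jaw": 0.3, "tx": 0.036, "ty": 0, "tz": 0, "ax": 0, "ay": 0, "az": 0}, {"jaw": 0.3, "tx": 0.039, "ty": 0, "tz": 0, "ax": 0, "ay": 0, "az": 0}, {"jaw": 0.3, "tx": 0.041, "ty": 0, "tz": 0, "ax": 0, "ay": 0, "az": 0}, {"jaw": 0.3, "tx": 0.041, "ty": 0, "tz": 0, "ax": 0, "ay": 0, "az": 0}])

```text
time: 26.9
tool_pos: [0.6536, 0.0693, 0.0978]
ee_rot: [-3.14, 0.014, 1.462]
wrist_force: [-4.9, -15.7, 1.6]
width: 0.044
```

```bash
python3 -c "
from h import *
o=get_obs();print(w2c(o['tool_pos']),o['wrist_force'],o['tool_pos'])"
```

```text
[ 0.09   -0.0003] [ -4.90671912 -15.72191561   1.59961317] [0.65359626 0.06925994 0.09779995]
```

At the left stop (u=0.090, 16 N). Release it and fetch the light jars.

Emit:
step_arm(steps=[{"jaw": 0.62, "tx": 0, "ty": 0, "tz": 0, "ax": 0, "ay": 0, "az": 0}, {"jaw": 0.62, "tx": 0, "ty": 0, "tz": 0, "ax": 0, "ay": 0, "az": 0}, {"jaw": 0.62, "tx": 0, "ty": 0, "tz": -0.03, "ax": 0, "ay": 0, "az": 0}, {"jaw": 0.62, "tx": 0, "ty": 0, "tz": -0.06, "ax": 0, "ay": -0.01, "az": 0}, {"jaw": 0.8, "tx": -0.015, "ty": -0.04, "tz": -0.065, "ax": 0, "ay": -0.014, "az": 0}, {"jaw": 0.8, "tx": -0.035, "ty": -0.08, "tz": -0.06, "ax": 0, "ay": -0.014, "az": 0}, {"jaw": 0.8, "tx": -0.055, "ty": -0.12, "tz": -0.055, "ax": 0, "ay": -0.014, "az": 0}, {"jaw": 0.8, "tx": -0.075, "ty": -0.16, "tz": -0.045, "ax": 0, "ay": -0.014, "az": 0}])

```text
time: 27.7
tool_pos: [0.4863, 0.0135, 0.1453]
ee_rot: [3.139, 0.026, 1.464]
wrist_force: [-0.3, -0.4, 0.8]
width: 0.0753
```

```bash
python3 -c "
from h import *
wj(.46,.01)
jars()
go(.46,.009,.13)"
```

```text
wrist jar [461.9   5.6] r 24.1 2490
jar [ 0.369 -0.299  0.063] case [-0.3054 -0.2463]
handle [657.3  68.7] [19.8 35.4] [0.0898 0.0034]
shift [-0.0059 -0.0192  0.0111] turn [-0.009  0.027 -0.007]
```

Emit:
step_arm(steps=[{"jaw": 0.8, "tx": -0.009, "ty": -0.017, "tz": 0.01, "ax": -0.009, "ay": 0.027, "az": 0}, {"jaw": 0.8, "tx": -0.009, "ty": -0.017, "tz": 0.04, "ax": -0.009, "ay": 0.027, "az": 0}, {"jaw": 0.8, "tx": -0.009, "ty": -0.017, "tz": 0.08, "ax": -0.009, "ay": 0.027, "az": 0}, {"jaw": 0.8, "tx": -0.009, "ty": -0.017, "tz": 0.106, "ax": -0.009, "ay": 0.027, "az": 0}, {"jaw": 0.8, "tx": -0.009, "ty": -0.017, "tz": 0.106, "ax": -0.009, "ay": 0.027, "az": 0}])

```text
time: 28.3
tool_pos: [0.4587, 0.0044, 0.0321]
ee_rot: [-3.135, -0.001, 1.462]
wrist_force: [-0.4, -0.5, -0.7]
width: 0.0751
```

Emit:
step_arm(steps=[{"jaw": 0.4, "tx": 0, "ty": 0, "tz": 0, "ax": 0, "ay": 0, "az": 0}, {"jaw": 0.4, "tx": 0, "ty": 0, "tz": 0, "ax": 0, "ay": 0, "az": 0}, {"jaw": 0.4, "tx": 0, "ty": 0, "tz": 0, "ax": 0, "ay": 0, "az": 0}, {"jaw": 0.4, "tx": 0, "ty": 0, "tz": 0, "ax": 0, "ay": 0, "az": 0}, {"jaw": 0.4, "tx": 0, "ty": 0, "tz": -0.03, "ax": 0, "ay": 0, "az": 0}, {"jaw": 0.4, "tx": 0, "ty": 0, "tz": -0.08, "ax": 0, "ay": 0, "az": 0}, {"jaw": 0.4, "tx": 0, "ty": 0, "tz": -0.12, "ax": 0, "ay": 0, "az": 0}, {"jaw": 0.4, "tx": 0, "ty": 0, "tz": -0.128, "ax": 0, "ay": 0, "az": 0}])

```text
time: 29.1
tool_pos: [0.4629, 0.0038, 0.1666]
ee_rot: [3.136, -0.002, 1.462]
wrist_force: [0.3, -0.2, -1.0]
width: 0.0476
```

```bash
python3 -c "
from h import *
weigh(4)
p=c2w(-.06,0);go(*p,.164)"
```

```text
F [ 5.9000e-02 -2.8700e-01 -7.5100e-01 -3.7000e-02  5.9000e-02 -2.0000e-02
 -2.6115e+01 -3.0224e+01] sd [0.29 0.13 0.3 ] w 0.04729140653353268
shift [-0.0642  0.188  -0.0074] turn [-0.009 -0.002 -0.007]
```

Emit:
step_arm(steps=[{"jaw": 0.4, "tx": -0.012, "ty": 0.035, "tz": -0.007, "ax": -0.009, "ay": 0, "az": 0}, {"jaw": 0.4, "tx": -0.025, "ty": 0.07, "tz": -0.007, "ax": -0.009, "ay": 0, "az": 0}, {"jaw": 0.4, "tx": -0.038, "ty": 0.11, "tz": -0.007, "ax": -0.009, "ay": 0, "az": 0}, {"jaw": 0.4, "tx": -0.05, "ty": 0.15, "tz": -0.007, "ax": -0.009, "ay": 0, "az": 0}, {"jaw": 0.4, "tx": -0.062, "ty": 0.182, "tz": -0.007, "ax": -0.009, "ay": 0, "az": 0}, {"jaw": 0.4, "tx": -0.064, "ty": 0.188, "tz": -0.007, "ax": -0.009, "ay": 0, "az": 0}, {"jaw": 0.4, "tx": -0.064, "ty": 0.188, "tz": -0.007, "ax": -0.009, "ay": 0, "az": 0}])

```text
time: 30.0
tool_pos: [0.6377, -0.08, 0.1598]
ee_rot: [-3.135, -0.002, 1.461]
wrist_force: [0.1, 0.4, -0.8]
width: 0.0479
```

```bash
python3 -c "
from h import *
p=c2w(-.06,0);go(*p,.042);print(get_obs()['tool_pos'])"
```

```text
shift [-1.000e-04  1.700e-03  1.178e-01] turn [-0.007 -0.002 -0.008]
[ 0.63768307 -0.08001165  0.1598267 ]
```

Emit:
step_arm(steps=[{"jaw": 0.4, "tx": 0, "ty": 0.001, "tz": 0.03, "ax": -0.004, "ay": 0, "az": 0}, {"jaw": 0.4, "tx": 0, "ty": 0.001, "tz": 0.07, "ax": -0.004, "ay": 0, "az": 0}, {"jaw": 0.4, "tx": 0, "ty": 0.001, "tz": 0.1, "ax": -0.004, "ay": 0, "az": 0}, {"jaw": 0.4, "tx": 0, "ty": 0.001, "tz": 0.114, "ax": -0.004, "ay": 0, "az": 0}, {"jaw": 0.4, "tx": 0, "ty": 0.001, "tz": 0.119, "ax": -0.004, "ay": 0, "az": 0}, {"jaw": 0.4, "tx": 0, "ty": 0.001, "tz": 0.121, "ax": -0.004, "ay": 0, "az": 0}, {"jaw": 0.4, "tx": 0, "ty": 0.001, "tz": 0.123, "ax": -0.004, "ay": 0, "az": 0}, {"jaw": 0.4, "tx": 0, "ty": 0.001, "tz": 0.123, "ax": -0.004, "ay": 0, "az": 0}])

```text
time: 30.8
tool_pos: [0.6389, -0.0797, 0.0397]
ee_rot: [3.141, -0.002, 1.461]
wrist_force: [-1.9, 0.7, 5.1]
width: 0.047
```

On the floor (5 N upward). Release, retreat, and go to the last jar.

Emit:
step_arm(steps=[{"jaw": 0.64, "tx": 0, "ty": 0, "tz": 0, "ax": 0, "ay": 0, "az": 0}, {"jaw": 0.64, "tx": 0, "ty": 0, "tz": 0, "ax": 0, "ay": 0, "az": 0}, {"jaw": 0.64, "tx": 0, "ty": 0, "tz": -0.02, "ax": 0, "ay": 0, "az": 0}, {"jaw": 0.64, "tx": 0, "ty": 0, "tz": -0.06, "ax": 0, "ay": 0, "az": 0}, {"jaw": 0.64, "tx": 0, "ty": 0, "tz": -0.1, "ax": 0, "ay": 0, "az": 0}, {"jaw": 0.8, "tx": -0.02, "ty": -0.03, "tz": -0.12, "ax": 0, "ay": 0, "az": 0}, {"jaw": 0.8, "tx": -0.05, "ty": -0.06, "tz": -0.12, "ax": 0, "ay": 0, "az": 0}, {"jaw": 0.8, "tx": -0.08, "ty": -0.09, "tz": -0.12, "ax": 0, "ay": 0, "az": 0}])

```text
time: 31.6
tool_pos: [0.5407, -0.1505, 0.1611]
ee_rot: [3.137, -0.001, 1.463]
wrist_force: [-0.2, -1.4, -0.3]
width: 0.0747
```

```bash
python3 -c "
from h import *
jars();wj(.369,-.299)
go(.369,-.299,.13)"
```

```text
jar [ 0.638 -0.077  0.07 ] case [-0.0574 -0.0004]
jar [ 0.369 -0.299  0.064] case [-0.3049 -0.2463]
handle [654.2  69.1] [20.2 44.9] [0.0899 0.0004]
wrist: no jar 0
shift [-0.1649 -0.1511  0.0299] turn [ 0.    -0.    -0.012]
```

Emit:
step_arm(steps=[{"jaw": 0.8, "tx": -0.033, "ty": -0.03, "tz": 0.0, "ax": 0, "ay": 0, "az": 0}, {"jaw": 0.8, "tx": -0.066, "ty": -0.06, "tz": 0.0, "ax": 0, "ay": 0, "az": 0}, {"jaw": 0.8, "tx": -0.099, "ty": -0.09, "tz": 0.01, "ax": 0, "ay": 0, "az": 0}, {"jaw": 0.8, "tx": -0.132, "ty": -0.12, "tz": 0.02, "ax": 0, "ay": 0, "az": 0}, {"jaw": 0.8, "tx": -0.16, "ty": -0.146, "tz": 0.03, "ax": 0, "ay": 0, "az": 0}, {"jaw": 0.8, "tx": -0.165, "ty": -0.151, "tz": 0.03, "ax": 0, "ay": 0, "az": 0}, {"jaw": 0.8, "tx": -0.165, "ty": -0.151, "tz": 0.03, "ax": 0, "ay": 0, "az": 0}])

```text
time: 32.4
tool_pos: [0.3692, -0.2997, 0.1301]
ee_rot: [3.14, -0.001, 1.455]
wrist_force: [-0.3, -0.3, 0.0]
width: 0.0752
```

```bash
python3 -c "
from h import *
wj(.369,-.299)
go(.369,-.299,.036)"
```

```text
wrist jar [ 369.5 -300.1] r 23.9 2834
shift [ 0.0001 -0.0012  0.0944] turn [ 0.002 -0.    -0.013]
```

Emit:
step_arm(steps=[{"jaw": 0.8, "tx": -0.001, "ty": 0, "tz": 0.04, "ax": 0, "ay": 0, "az": 0}, {"jaw": 0.8, "tx": -0.001, "ty": 0, "tz": 0.08, "ax": 0, "ay": 0, "az": 0}, {"jaw": 0.8, "tx": -0.001, "ty": 0, "tz": 0.095, "ax": 0, "ay": 0, "az": 0}, {"jaw": 0.8, "tx": -0.001, "ty": 0, "tz": 0.095, "ax": 0, "ay": 0, "az": 0}, {"jaw": 0.4, "tx": -0.001, "ty": 0, "tz": 0.095, "ax": 0, "ay": 0, "az": 0}, {"jaw": 0.4, "tx": -0.001, "ty": 0, "tz": 0.095, "ax": 0, "ay": 0, "az": 0}, {"jaw": 0.4, "tx": -0.001, "ty": 0, "tz": 0.095, "ax": 0, "ay": 0, "az": 0}, {"jaw": 0.4, "tx": -0.001, "ty": 0, "tz": 0.095, "ax": 0, "ay": 0, "az": 0}])

```text
time: 33.25
tool_pos: [0.3708, -0.3008, 0.0368]
ee_rot: [3.138, 0.001, 1.456]
wrist_force: [-0.9, -0.3, 2.9]
width: 0.0476
```

Emit:
step_arm(steps=[{"jaw": 0.4, "tx": 0, "ty": 0, "tz": -0.03, "ax": 0, "ay": 0, "az": 0}, {"jaw": 0.4, "tx": 0, "ty": 0, "tz": -0.07, "ax": 0, "ay": 0, "az": 0}, {"jaw": 0.4, "tx": 0, "ty": 0, "tz": -0.11, "ax": 0, "ay": 0, "az": 0}, {"jaw": 0.4, "tx": 0.02, "ty": 0.02, "tz": -0.13, "ax": 0, "ay": 0, "az": 0}, {"jaw": 0.4, "tx": 0.05, "ty": 0.05, "tz": -0.13, "ax": 0, "ay": 0, "az": 0}, {"jaw": 0.4, "tx": 0.08, "ty": 0.085, "tz": -0.13, "ax": 0, "ay": 0, "az": 0}, {"jaw": 0.4, "tx": 0.11, "ty": 0.12, "tz": -0.13, "ax": 0, "ay": 0, "az": -0.007}, {"jaw": 0.4, "tx": 0.13, "ty": 0.155, "tz": -0.13, "ax": 0, "ay": 0, "az": -0.013}])

```text
time: 34.05
tool_pos: [0.5406, -0.1873, 0.1679]
ee_rot: [3.137, 0.001, 1.471]
wrist_force: [-0.0, -0.1, -1.7]
width: 0.0475
```

```bash
python3 -c "
from h import *
weigh(4)
p=c2w(-.125,0);go(*p,.164)"
```

```text
F [ 9.3900e-01 -1.7300e-01 -1.0910e+00 -6.1000e-02  2.0000e-03 -1.1000e-02
 -3.8773e+01 -2.9546e+01] sd [1.95 0.18 0.46] w 0.04779350669988569
shift [0.0532 0.0878 0.003 ] turn [0.002 0.002 0.002]
```

Emit:
step_arm(steps=[{"jaw": 0.4, "tx": 0.02, "ty": 0.03, "tz": 0, "ax": 0, "ay": 0, "az": 0}, {"jaw": 0.4, "tx": 0.04, "ty": 0.06, "tz": 0, "ax": 0, "ay": 0, "az": 0}, {"jaw": 0.4, "tx": 0.053, "ty": 0.085, "tz": 0, "ax": 0, "ay": 0, "az": 0}, {"jaw": 0.4, "tx": 0.053, "ty": 0.088, "tz": 0.003, "ax": 0, "ay": 0, "az": 0}, {"jaw": 0.4, "tx": 0.053, "ty": 0.088, "tz": 0.003, "ax": 0, "ay": 0, "az": 0}])

```text
time: 34.75
tool_pos: [0.6311, -0.1458, 0.1633]
ee_rot: [3.141, 0.002, 1.47]
wrist_force: [-0.2, -0.6, -1.1]
width: 0.0476
```

```bash
python3 -c "
from h import *
p=c2w(-.125,0);go(*p,.042)"
```

```text
shift [0.0015 0.0007 0.1213] turn [0.    0.002 0.001]
```

Emit:
step_arm(steps=[{"jaw": 0.4, "tx": 0, "ty": 0.001, "tz": 0.03, "ax": 0, "ay": 0, "az": 0}, {"jaw": 0.4, "tx": 0, "ty": 0.001, "tz": 0.07, "ax": 0, "ay": 0, "az": 0}, {"jaw": 0.4, "tx": 0, "ty": 0.001, "tz": 0.1, "ax": 0, "ay": 0, "az": 0}, {"jaw": 0.4, "tx": 0, "ty": 0.001, "tz": 0.114, "ax": 0, "ay": 0, "az": 0}, {"jaw": 0.4, "tx": 0, "ty": 0.001, "tz": 0.12, "ax": 0, "ay": 0, "az": 0}, {"jaw": 0.4, "tx": 0, "ty": 0.001, "tz": 0.122, "ax": 0, "ay": 0, "az": 0}, {"jaw": 0.4, "tx": 0, "ty": 0.001, "tz": 0.123, "ax": 0, "ay": 0, "az": 0}, {"jaw": 0.4, "tx": 0, "ty": 0.001, "tz": 0.123, "ax": 0, "ay": 0, "az": 0}])

```text
time: 35.55
tool_pos: [0.6329, -0.1471, 0.0429]
ee_rot: [3.138, 0.003, 1.469]
wrist_force: [-1.7, -1.2, 4.5]
width: 0.0475
```

Emit:
step_arm(steps=[{"jaw": 0.64, "tx": 0, "ty": 0, "tz": 0, "ax": 0, "ay": 0, "az": 0}, {"jaw": 0.64, "tx": 0, "ty": 0, "tz": 0, "ax": 0, "ay": 0, "az": 0}, {"jaw": 0.64, "tx": 0, "ty": 0, "tz": -0.02, "ax": 0, "ay": 0, "az": 0}, {"jaw": 0.64, "tx": 0, "ty": 0, "tz": -0.06, "ax": 0, "ay": 0, "az": 0}, {"jaw": 0.64, "tx": 0, "ty": 0, "tz": -0.1, "ax": 0, "ay": 0, "az": 0}, {"jaw": 0.64, "tx": 0, "ty": -0.04, "tz": -0.13, "ax": 0, "ay": 0, "az": 0}, {"jaw": 0.64, "tx": 0, "ty": -0.08, "tz": -0.14, "ax": 0, "ay": 0, "az": 0}, {"jaw": 0.64, "tx": 0, "ty": -0.12, "tz": -0.14, "ax": 0, "ay": 0, "az": 0}])

```text
time: 36.35
tool_pos: [0.5136, -0.1346, 0.1853]
ee_rot: [3.132, 0.005, 1.47]
wrist_force: [0.4, 0.6, -0.3]
width: 0.0601
```

Emit:
step_arm(steps=[{"jaw": 0.64, "tx": 0, "ty": -0.04, "tz": -0.02, "ax": 0, "ay": 0, "az": 0}, {"jaw": 0.64, "tx": 0, "ty": -0.08, "tz": -0.04, "ax": 0, "ay": 0, "az": 0}, {"jaw": 0.64, "tx": 0, "ty": -0.12, "tz": -0.06, "ax": 0, "ay": 0, "az": 0}, {"jaw": 0.64, "tx": 0, "ty": -0.15, "tz": -0.06, "ax": 0, "ay": 0, "az": 0}, {"jaw": 0.64, "tx": 0, "ty": -0.16, "tz": -0.06, "ax": 0, "ay": 0, "az": 0}])

```text
time: 36.85
tool_pos: [0.3527, -0.1179, 0.2451]
ee_rot: [3.128, 0.006, 1.469]
wrist_force: [0.7, 0.1, -0.3]
width: 0.0602
```

```bash
python3 - <<'E'
from h import *
jars('topf.png')
im,P,m=shot("top")
for q in("soap_dish","wax_tin","spray","lotion","tumbler"):
    for s in silhouettes("top",q)[:1]:
        p=P[s["pixels"]];p=p[~np.isnan(p[:,0])]
        zt=np.percentile(p[:,2],95);t=p[p[:,2]>zt-.006];print(q,np.round((t.min(0)+t.max(0))/2,3))
shot("side","sidef.png")
E
```

```text
jar [ 0.639 -0.077  0.069] case [-0.0574 -0.0002]
jar [ 0.634 -0.146  0.07 ] case [-0.1258  0.0017]
handle [653.5  69.2] [20.1 44.4] [ 0.0899 -0.0004]
soap_dish [0.357 0.29  0.034]
wax_tin [ 0.505 -0.323  0.028]
spray [ 0.626 -0.385  0.15 ]
lotion [0.479 0.385 0.16 ]
tumbler [0.655 0.382 0.096]
```

View pics/topf.png

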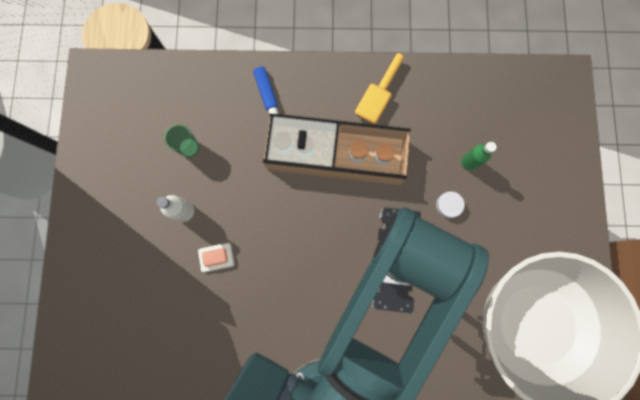

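View pics/sidef.png

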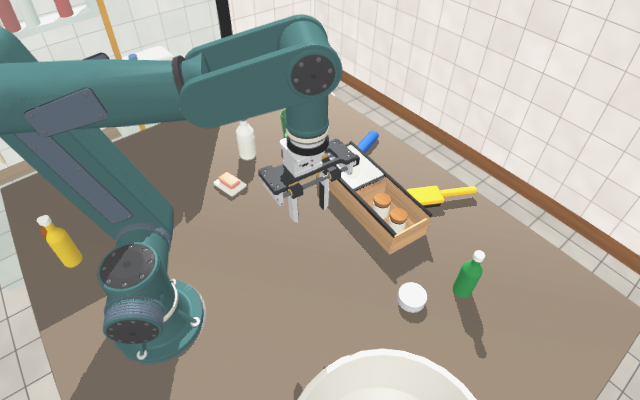

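The top view shows the cover over two jars at (283,141) and (307,147), with the two light jars in the open bay at (358,152) and (385,154). The side view agrees and shows no other jars. All five bystanders are within 1 mm of where they started. Handing in.

```bash
python3 -c "
from bench import *
print(close_job())"
```

```text
the job is handed in; nothing more can be done
None
```

The job is done and handed in at about 37 s of robot time, well under the 210 s limit.

- **First slide:** I slid the cover right until it met its stop; the arm pushed at 14 N and it moved no further.
- **Weighing:** Only four jars were present. Two read 2.3 N (full) and two read 0.85–0.9 N (empty).
- **Full jars:** Both stand upright in the left, cork-lined bay. The cover was then slid back over them to its left stop, at 16 N with the handle 90 mm left of the case centre.
- **Empty jars:** Both stand upright in the open right bay.
- **Last checks:** The top camera placed the cover handle at its left-stop position. It also showed both light jars standing, with tops at about 70 mm. The five toiletries are within 1 mm of their starting positions, and the gripper was clear of everything.

Two readings were less clean:
- **Covered jars:** The full jars could only be seen through the clear cover at the end, so their last measured check was before it closed.
- **Second weighing:** The last empty jar read 1.09 N when I weighed it again just after a move. That is noisy, but still clearly on the light side.

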